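# Put the hygiene swab into its vial at the fruit drying line

## Robot

A 6-joint arm with a two-finger parallel gripper is mounted at the origin on the work surface. World frame = base frame: x ahead of the robot, y to its left, z up, the work surface at z = 0. Lengths are in m, angles in rad, forces in N, time in s.
With the tool pointing down it reaches from about 0.35 to 0.975 m from the base axis. Payload 17.4 kg.
Tool frame: the origin (TCP) lies on the centre line of the jaws, within the pads' length; the fingertips stand 8 mm ahead of it and the grasp point (between the pads) lies 11 mm behind it; z points along the fingers, y is the line along which they close (so a half turn about z gives the same grasp; the last joint's range is limited). The gripper opens to 85 mm and grips with 20 to 120 N. Pads are 22 mm wide; open, the fingers measure 114 mm over their backs; the gripper's body (76 mm by 85 mm) begins 54 mm behind the grasp point. The pads swing forward as they close: fully open they stand 13 mm farther back than shut.
Start: joints at [1.121, 0.116, 1.442, -0, 1.584, -0.038], TCP at [0.27, 0.619, 0.239] pointing down, gripper open.
Joint ranges: [-2.83, 2.83], [-0.83, 2.19], [0.07, 2.5], [-1.14, 4.28], [0.01, 3], [-2.97, 2.97]. Speed limits (rad/s): [1.89, 1.89, 2.22, 3.14, 3.14, 3.14].

## Interface

Orientations are given as a rotation vector (axis times angle).
In Python, from workcell import readout, vision, order gives the robot as it stands. The module is installed in compiled form; this text tells all that it offers.
- The arm moves only by the tool step_arm, never from a script. Its argument "targets" is a list of rows, each a list of 7 numbers: the gripper's target within -1 to 1 (fully open at 1, half-way at 0, shut at -1), then the shift along the tool's x, y, z in units of 0.6 m (1.0 is 0.6 m), then the turn, a rotation vector about the tool's x, y, z in units of 45 degrees (1.0 is 45 degrees). A call has 1 to 10 rows; each row is the pose to reach, as a shift and turn from the pose commanded when the call began, along the tool's axes at that moment; what a row does not reach only later rows make up. A row lasts 1/10 s, in which the tool goes at most 50 mm and 8.59 degrees, less where a joint would pass 70% of its speed; a pose out of reach is approached as far as the arm can. A call with a number of a shift or a turn outside -1 to 1 is refused whole. A call with a gripper value outside its range is refused whole. The fingers move at their own pace and stop on an object; the grip force is fixed at half the most. Time passes only in rows, so rows that repeat a pose let the fingers close. It gives the time, the measured TCP pose, the force, the opening and the grip force at its end, in the units of the state.
- readout.sense(): the state, without advancing time (a new reading comes with each control period).
- vision.camera(name): name is "scene" or "top"; returns a dict with "frame" (384x512x3 uint8, red, green, blue), "fx", "fy", "cx", "cy" (pixels), "k1" (the pictures are not rectified: a ray, as slopes to the right and down, at radius r is drawn at 1 + k1 r^2 times it, then the intrinsics apply), "R" (3x3) and "t" (3): a world point X has camera coordinates R X + t. Camera axes: x right, y down, z forward; pixel columns grow to the right and rows downward; lengths in m; the calibration is good to about 2 mm. A picture is of the moment at which its call begins. There is no depth.
- order.hand_in(): hands the job in; it is judged then, once.
The state is a dict: "time_s": time; "qpos": joint angles; "qvel": joint speeds; "effort": joint torques, N m; "ee_pos": TCP position; "eef_rot": TCP orientation; "ft_force": force on the tool from outside, world axes, zero at the start; "wrist_torque": the same for the moment, N m; "grip_width": finger opening in m; "gripper_force": force on a finger pad.
Only numpy, scipy, OpenCV 4.12 (cv2) and the standard library are available. Lean on these libraries where they do the work, as an engineer would, in place of code of your own. Each camera call takes 0.05 s, during which the arm holds its last target. There are 200 camera calls.

## Task

Take the blue hygiene swab out of the white holder and push it, stick first, down into the open vial with the blue funnel until its flange sits on the vial's rim, then let go so that it stays there upright. Leave the yellow swab standing in the holder.

Things in the scene. Friction and masses are not known exactly. Their poses are not given: they have to be found in the camera images.
- swab_grip (a point): Blue swab, loose, 30 g, upright in a hole of the white holder (70 x 200 x 80 mm high). Point: middle of its round handle (18 mm diameter, 50 tall), z up the swab. Below the handle a round flange (42 diameter, 6 thick), underside 31 mm below the point, resting on the holder's top; below it a white stick, 8 mm diameter, 60 long, tip 91 mm below the point, loose in the 25 mm hole.
- vial_mouth (a point): Centre of the blue vial's mouth at its rim, 90 mm above the table, z up. Fixed vial: white foot (68 mm diameter), clear tube, blue funnel on top, 32 mm wide inside (37 outside) at the rim, narrowing in 25 mm to a 16 mm bore. With the swab fully in, its flange rests on the rim and swab_grip is 31 mm above this point. A like vial with a yellow funnel is not to be used.
- seal (a joint): White plug sliding in the blue vial's clear tube. At 0 m its top is 42 mm below the rim; the value grows as it is pushed down, to 0.022 m at most. Starts at 0 to 4 mm, resists with about 4 N of friction (the swab's weight alone does not move it) and stays where left. With the flange on the rim the stick has pushed it to 0.018 m.
- other_swab_grip (a point): Middle of the handle of the yellow swab, same shape as the blue one, standing in the holder's other hole, 120 mm away: a bystander that stays there. Its top is 136 mm above the table, so a carried swab's tip must pass higher or beside it.
There are look-alikes about, which are no part of the job. What is shaped like the part that bears vial_mouth but green is not meant. Leave any green look-alike of the part that bears swab_grip alone.

How it is judged:
By the outcome, as a careful person would: the job done as asked, in the order asked, and still so for the second after the job is handed in, with the robot touching nothing.
It also fails if it takes over 38 s, if anything falls off the work surface, if the arm or the gripper's body presses on something with over 40 N, if the wrist force passes 120 N, or if a joint passes its speed limit or range.

## Working session

There is one attempt and no reset: what is moved stays moved. The work goes in short steps, Python scripts to look and compute and a tool call to move; the robot and the scene stay as the last step left them, time stands still between calls to the robot, and variables do not carry over. Pictures are saved under pics/ and viewed, at most 10 in all, crops included, and the job is handed in when it is done.

Besides the shell and the picture viewer there is one more tool, called as name(argument=value, ...) on one line, values as JSON. step_arm: Moves the arm, as the interface text tells. Its arguments: {"type":"object","properties":{"targets":{"type":"array"}},"required":["targets"]}

```bash
mkdir -p pics
python3 - <<'E'
from workcell import readout, vision
import cv2,numpy as np
s=readout.sense();print({k:np.round(s[k],3).tolist() for k in ('time_s','ee_pos','eef_rot','ft_force','grip_width')})
for n in('scene','top'):
    c=vision.camera(n);cv2.imwrite(f'pics/{n}0.png',c['frame'][...,::-1])
    R=np.array(c['R']);print(n,c['fx'],c['k1'],np.round(R,3).tolist(),np.round(-R.T@np.array(c['t']),3))
E
```

```text
{'time_s': 0.0, 'ee_pos': [0.27, 0.618, 0.239], 'eef_rot': [-0.642, -3.075, 0.002], 'ft_force': [-0.723, -0.477, 0.103], 'grip_width': 0.085}
scene 442.6950545419514 -0.0652089905944549 [[-0.851, 0.525, -0.013], [0.427, 0.677, -0.599], [-0.306, -0.516, -0.8]] [0.787 0.452 0.783]
top 372.97159474907954 0.0008838399625347956 [[-0.027, -0.999, 0.024], [-0.999, 0.026, -0.045], [0.044, -0.025, -0.999]] [0.486 0.011 0.896]
```

View pics/scene0.png

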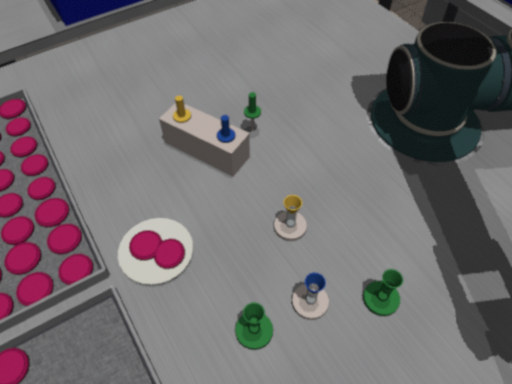

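View pics/top0.png

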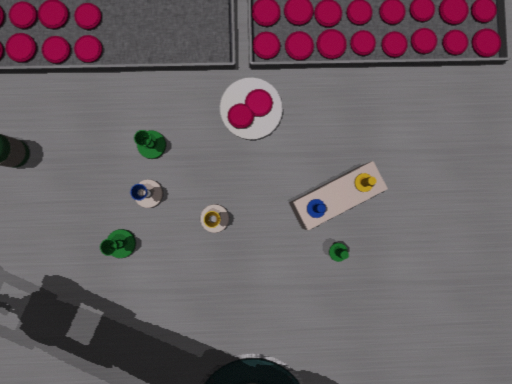

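Scene picture: blue swab at (226,128) and yellow swab at (181,110) in the white holder, with a green swab at (252,105) as look-alike. The blue vial is at (314,284); the yellow vial (291,205) and the green ones (254,320), (391,280) are not it. In the top picture the blue swab is at (317,208) and the blue vial's funnel at (139,193). I'll confirm in one enlarged crop and measure.

```bash
cat > h.py <<'E'
import cv2,numpy as np
from workcell import readout, vision
def K(c): return np.array([[c['fx'],0,c['cx']],[0,c['fy'],c['cy']],[0,0,1.]])
def D(c): return np.array([c['k1'],0,0,0.])
def ray(c,p):
    u=cv2.undistortPoints(np.array([[p]],float),K(c),D(c))[0,0]
    R=np.array(c['R']);return -R.T@np.array(c['t']),R.T@np.array([u[0],u[1],1])
def onz(c,p,z):
    o,d=ray(c,p);return o+d*(z-o[2])/d[2]
def proj(c,X):
    return cv2.projectPoints(np.array(X,float).reshape(-1,3),cv2.Rodrigues(np.array(c['R']))[0],np.array(c['t'],float),K(c),D(c))[0][:,0]
def blobs(f,lo=(100,100,40),hi=(130,255,255)):
    m=cv2.inRange(cv2.cvtColor(f,cv2.COLOR_RGB2HSV),lo,hi)
    n,l,s,ce=cv2.connectedComponentsWithStats(m)
    return m,l,[(i,s[i],ce[i]) for i in range(1,n) if s[i][4]>25]
E
python3 - <<'E'
from h import *
rows=[]
for n,w in (('scene',((226,128),(314,284))),('top',((317,208),(139,193)))):
    c=vision.camera(n);f=c['frame'];m,l,b=blobs(f)
    for i,s,ce in b: print(n,s.tolist(),ce.round(1))
    rows.append(np.hstack([cv2.resize(f[y-24:y+24,x-32:x+32],None,fx=6,fy=6,interpolation=cv2.INTER_CUBIC) for x,y in w]))
cv2.imwrite('pics/crop.png',np.vstack(rows)[...,::-1])
E
```

```text
scene [50, 0, 92, 25, 1217] [85.8  8.1]
scene [217, 115, 18, 27, 274] [225.4 130.7]
scene [305, 273, 21, 20, 257] [314.9 281. ]
top [130, 184, 17, 16, 154] [137.6 191.3]
top [307, 199, 19, 19, 273] [315.9 208. ]
```

View pics/crop.png

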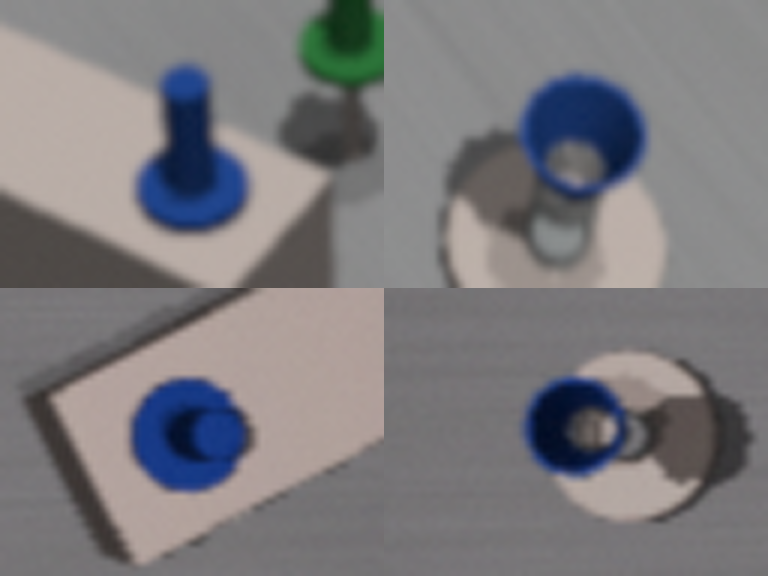

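The crop confirms it: the blue swab stands in the holder (handle top about (320.8,207.9) top, (224.8,117.4) scene). The open blue funnel is centred at about (138.4,191.4) top, (314.8,282.1) scene. Casting rays.

Run:
```python
from h import *
P={'top':dict(htop=((320.75,207.9),.136),fl=((315.9,208.1),.084),vial=((138.4,191.4),.09)),
 'scene':dict(htop=((224.75,117.4),.136),fl=((225.6,134.75),.083),vial=((314.75,282.1),.09))}
C={n:vision.camera(n) for n in P}
for n,c in C.items():
    f=c['frame'];m,l,b=blobs(f)
    for i,s,ce in b:
        if s[1]<50: continue
        h=cv2.convexHull(max(cv2.findContours((l==i).astype(np.uint8),0,1)[0],key=len)); e=cv2.fitEllipse(h);print(n,ce.round(),'ellipse',np.round(e[0],1),np.round(e[1],1), onz(c,e[0],.09).round(4))
    # yellow: 
    m,l,b=blobs(f,(18,120,80),(32,255,255))
    for i,s,ce in b: print(n,'yellow',s.tolist(),ce.round(1),onz(c,ce,.095).round(4))
    m,l,b=blobs(f,(45,120,30),(85,255,255))
    for i,s,ce in b: print(n,'green',ce.round(1),onz(c,ce,.09).round(3))
for k in P['top']:
    A=0;B=0
    for n,c in C.items():
        p,z=P[n][k];print(k,n,onz(c,p,z).round(4))
        o,d=ray(c,p);d/=np.linalg.norm(d);M=np.eye(3)-np.outer(d,d);A=A+M;B=B+M@o
    print('  tri',np.linalg.solve(A,B).round(4))
s=readout.sense();from scipy.spatial.transform import Rotation as Ro
print(Ro.from_rotvec(s['eef_rot']).as_matrix().round(4).tolist(),s['ee_pos'])
```

```text
top [138. 191.] ellipse [138.2 191.6] [16.1 16.6] [0.5296 0.2315 0.09  ]
top [316. 208.] ellipse [316. 208.] [18.2 18.5] [ 0.484  -0.1507  0.09  ]
top yellow [355, 173, 21, 19, 263] [364.3 181.9] [ 0.5376 -0.2568  0.095 ]
top yellow [204, 211, 17, 17, 131] [212.8 218.6] [0.4674 0.0727 0.095 ]
top green [150.2 143.4] [0.633 0.204 0.09 ]
top green [  0.8 145.9] [0.635 0.522 0.09 ]
top green [119.1 243.6] [0.42  0.273 0.09 ]
top green [338.2 251.7] [ 0.388 -0.196  0.09 ]
scene [225. 131.] ellipse [225.1 128.9] [19.1 27.1] [ 0.4801 -0.1605  0.09  ]
scene [315. 281.] ellipse [314.7 282.1] [19.8 20.2] [0.5314 0.2333 0.09  ]
scene yellow [173, 96, 18, 26, 261] [180.9 110.8] [ 0.5383 -0.2591  0.095 ]
scene yellow [284, 195, 18, 17, 210] [292.4 202.3] [0.4709 0.0806 0.095 ]
scene green [252.  107.7] [ 0.395 -0.186  0.09 ]
scene green [383.5 293.6] [0.447 0.312 0.09 ]
scene green [253.6 327.1] [0.66  0.244 0.09 ]
htop top [ 0.4841 -0.1513  0.136 ]
htop scene [ 0.4845 -0.1492  0.136 ]
  tri [ 0.4837 -0.1516  0.1337]
fl top [ 0.4838 -0.1518  0.084 ]
fl scene [ 0.485  -0.1507  0.083 ]
  tri [ 0.4839 -0.1525  0.0808]
vial top [0.53   0.2311 0.09  ]
vial scene [0.5313 0.2333 0.09  ]
  tri [0.5301 0.2321 0.0865]
[[-0.9164, 0.4003, -0.0001], [0.4003, 0.9164, -0.0003], [-0.0, -0.0003, -1.0]] [0.27018217 0.61852936 0.23910141]
```

Swab_grip ≈ (0.484, -0.151, 0.111): the flange ray agrees at 0.08, and it lies 119 mm from the yellow swab, as it should. Vial_mouth ≈ (0.5305, 0.232, 0.09). First leg towards the swab, at the current height.

step_arm(targets=[[1,-0.42,-0.517,0,0,0,0.9],[1,-0.42,-0.517,0,0,0,0.9],[1,-0.42,-0.517,0,0,0,0.9],[1,-0.42,-0.517,0,0,0,0.9],[1,-0.42,-0.517,0,0,0,0.9],[1,-0.42,-0.517,0,0,0,0.9],[1,-0.42,-0.517,0,0,0,0.9],[1,-0.42,-0.517,0,0,0,0.9],[1,-0.42,-0.517,0,0,0,0.9]])

```text
time_s: 1.2
ee_pos: [0.3782, 0.2291, 0.2398]
eef_rot: [1.673, 2.657, 0.001]
ft_force: [0.9, -0.0, -0.5]
grip_width: 0.0859
gripper_force: 0.0
```

```bash
cat >> h.py <<'E'
from scipy.spatial.transform import Rotation as Ro
def go(X,yaw_y=None):
    s=readout.sense();M=Ro.from_rotvec(s['eef_rot']);p=np.array(s['ee_pos']);m=M.as_matrix()
    yaw=np.degrees(np.arctan2(m[1,1],m[0,1])) if yaw_y is None else yaw_y
    a=np.radians(yaw);y=np.array([np.cos(a),np.sin(a),0]);z=np.array([0,0,-1.]);T=np.column_stack([np.cross(y,z),y,z])
    print('t',s['time_s'],'p',p.round(4),'z',m[:,2].round(4),'yaw',round(float(np.degrees(np.arctan2(m[1,1],m[0,1]))),2),'w',round(float(s['grip_width']),4),'F',np.round(s['ft_force'],1))
    print('shift',(m.T@(np.array(X)-p)/.6).round(4),'turn',((M.inv()*Ro.from_matrix(T)).as_rotvec()/np.radians(45)).round(4))
E
python3 -c "
from h import *
go((.484,-.151,.239),-15)"
```

```text
t 1.2 p [0.3782 0.2291 0.2398] z [ 1.6e-03 -4.0e-04 -1.0e+00] yaw 25.6 w 0.0859 F [ 0.9 -0.  -0.5]
shift [-0.6476 -0.1147  0.0018] turn [2.000e-03 7.000e-04 9.022e-01]
```

step_arm(targets=[[1,-0.654,-0.118,0,0,0,0.9],[1,-0.654,-0.118,0,0,0,0.9],[1,-0.654,-0.118,0,0,0,0.9],[1,-0.654,-0.118,0,0,0,0.9],[1,-0.654,-0.118,0,0,0,0.9],[1,-0.654,-0.118,0,0,0,0.9],[1,-0.654,-0.118,0,0,0,0.9],[1,-0.654,-0.118,0,0,0,0.9],[1,-0.654,-0.118,0,0,0,0.9],[1,-0.654,-0.118,0,0,0,0.9]])

```text
time_s: 2.2
ee_pos: [0.4848, -0.151, 0.2389]
eef_rot: [-2.487, -1.918, 0.001]
ft_force: [-0.3, 0.1, 0.1]
grip_width: 0.0856
gripper_force: 0.0
```

```bash
python3 -c "
from h import *
go((.484,-.151,.106),-15)
c=vision.camera('scene');cv2.imwrite('pics/s2.png',cv2.resize(c['frame'][20:220,120:400],None,fx=2.5,fy=2.5)[...,::-1])"
```

```text
t 2.2 p [ 0.4848 -0.151   0.2389] z [-9.e-04  6.e-04 -1.e+00] yaw -14.7 w 0.0856 F [-0.3  0.1  0.1]
shift [-0.0004 -0.001   0.2214] turn [-0.0013 -0.0004  0.0067]
```

View pics/s2.png

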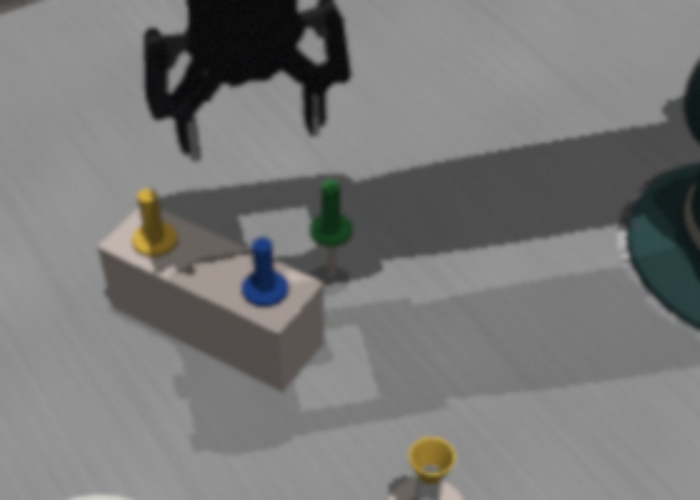

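The open gripper is above the blue swab (crop (263,260)), and the green swab's (331,210) clear. Descending, then closing.

step_arm(targets=[[1,0,-0.001,0.07,0,0,0],[1,0,-0.001,0.14,0,0,0],[1,0,-0.001,0.18,0,0,0],[1,0,-0.001,0.2,0,0,0],[1,0,-0.001,0.22,0,0,0],[1,0,-0.001,0.22,0,0,0],[0,0,-0.001,0.22,0,0,0],[-0.3,0,-0.001,0.22,0,0,0],[-0.5,0,-0.001,0.22,0,0,0]])

```text
time_s: 3.15
ee_pos: [0.4845, -0.1504, 0.1082]
eef_rot: [2.485, 1.921, 0.001]
ft_force: [0.4, 0.2, -0.1]
grip_width: 0.0443
gripper_force: 0.0
```

step_arm(targets=[[-1,0,0,0,0,0,0],[-1,0,0,0,0,0,0],[-1,0,0,0,0,0,0],[-1,0,0,0,0,0,0],[-1,0,0,0,0,0,0],[-1,0,0,0,0,0,0],[-1,0,0,0,0,0,0]])

```text
time_s: 3.85
ee_pos: [0.4843, -0.1504, 0.1078]
eef_rot: [2.485, 1.921, 0.0]
ft_force: [-1.5, 0.9, 6.3]
grip_width: 0.0162
gripper_force: 58.5
```

Gripped. Lift straight up 135 mm and check.

step_arm(targets=[[-1,0,0,-0.02,0,0,0],[-1,0,0,-0.06,0,0,0],[-1,0,0,-0.12,0,0,0],[-1,0,0,-0.18,0,0,0],[-1,0,0,-0.23,0,0,0],[-1,0,0,-0.23,0,0,0],[-1,0,0,-0.23,0,0,0]])

```text
time_s: 4.55
ee_pos: [0.4842, -0.1503, 0.246]
eef_rot: [2.485, 1.921, 0.001]
ft_force: [-0.0, 0.3, -1.3]
grip_width: 0.0164
gripper_force: 58.5
```

```bash
python3 -c "
from h import *
go((.5305,.232,.246),25.7)
c=vision.camera('scene');cv2.imwrite('pics/s3.png',cv2.resize(c['frame'][20:220,120:400],None,fx=2.5,fy=2.5)[...,::-1])"
```

```text
t 4.55 p [ 0.4842 -0.1503  0.246 ] z [ 1.e-03 -4.e-04 -1.e+00] yaw -14.59 w 0.0164 F [-0.   0.3 -1.3]
shift [ 6.361e-01 -8.580e-02 -1.000e-04] turn [ 1.300e-03  6.000e-04 -8.954e-01]
```

View pics/s3.png

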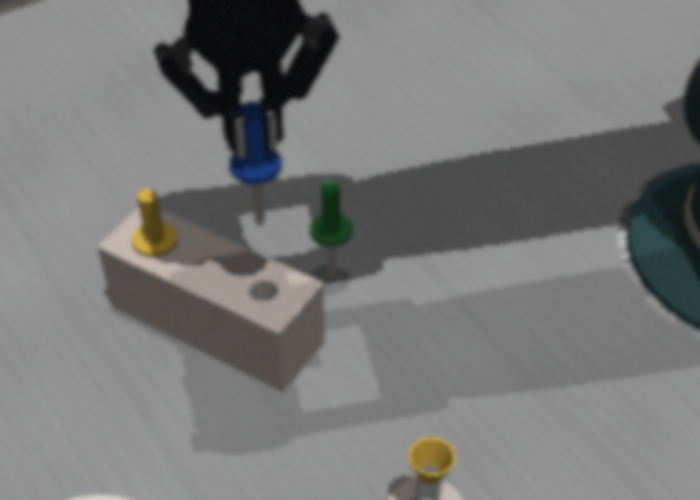

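The blue swab hangs upright in the jaws (flange at crop (255,165), tip at (259,222)) and the yellow one is undisturbed at (150,220). Moving over the vial.

step_arm(targets=[[-1,0.06,-0.008,0,0,0,-0.1],[-1,0.14,-0.018,0,0,0,-0.22],[-1,0.22,-0.03,0,0,0,-0.34],[-1,0.3,-0.04,0,0,0,-0.45],[-1,0.38,-0.05,0,0,0,-0.56],[-1,0.46,-0.062,0,0,0,-0.67],[-1,0.54,-0.073,0,0,0,-0.78],[-1,0.6,-0.081,0,0,0,-0.86],[-1,0.636,-0.086,0,0,0,-0.9],[-1,0.636,-0.086,0,0,0,-0.9]])

```text
time_s: 5.6
ee_pos: [0.5298, 0.2342, 0.2434]
eef_rot: [-1.661, -2.664, 0.003]
ft_force: [0.5, -0.4, -0.9]
grip_width: 0.0164
gripper_force: 58.5
```

step_arm(targets=[[-1,0,0,0,0,0,0],[-1,0,0,0,0,0,0]])

```text
time_s: 5.8
ee_pos: [0.5302, 0.2312, 0.2447]
eef_rot: [-1.668, -2.662, 0.001]
ft_force: [0.3, -0.9, -0.4]
grip_width: 0.0167
gripper_force: 58.5
```

```bash
python3 -c "
from h import *
go((.5305,.232,.200))
o=[]
for n,(x,y) in (('scene',(315,240)),('top',(130,193))):
    c=vision.camera(n);k=c['frame'][y-60:y+60,x-60:x+60];o.append(cv2.resize(k,(400,400),interpolation=2))
    s=readout.sense();p=s['ee_pos']
    print(n,'tip expected',proj(c,[p[0],p[1],p[2]-.108+.020]).round(1),'flange',proj(c,[p[0],p[1],p[2]-.108+.083]).round(1),'vial',proj(c,[.5305,.232,.09]).round(1))
    for i,q,ce in blobs(c['frame'])[2]: print(q.tolist(),ce.round(1))
cv2.imwrite('pics/s4.png',np.hstack(o)[...,::-1])"
```

```text
t 5.8 p [0.5302 0.2312 0.2447] z [-9.e-04 -5.e-04 -1.e+00] yaw 25.84 w 0.0167 F [ 0.3 -0.9 -0.4]
shift [0.001  0.0012 0.0745] turn [-0.0013  0.0001  0.    ]
scene tip expected [[319.  262.5]] flange [[324.  242.4]] vial [[314.7 281.3]]
[50, 0, 92, 25, 1215] [85.8  8.1]
[310, 235, 28, 21, 298] [324.2 247.1]
[305, 273, 20, 20, 247] [314.8 280.9]
top tip expected [[129.  189.6]] flange [[118.5 187.8]] vial [[138.  191.2]]
[116, 177, 31, 23, 334] [130.7 188.5]
```

View pics/s4.png

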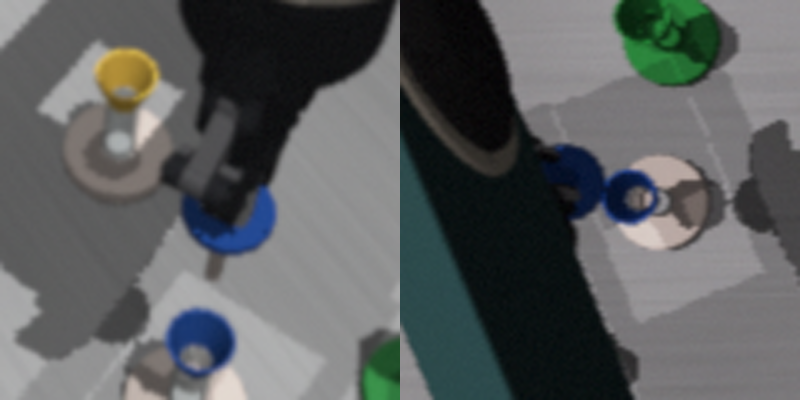

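The picture shows the tip at about (320,263) in scene, within 1.5 px of the expected position; the funnel is centred at (314.8,281). In top view the funnel (139,191) is directly below. Lower into the funnel watching force.

step_arm(targets=[[-1,0,0.001,0.03,0,0,0],[-1,0,0.001,0.06,0,0,0],[-1,0,0.001,0.09,0,0,0],[-1,0,0.001,0.11,0,0,0],[-1,0,0.001,0.13,0,0,0],[-1,0,0.001,0.13,0,0,0],[-1,0,0.001,0.13,0,0,0]])

```text
time_s: 6.6
ee_pos: [0.531, 0.2323, 0.1675]
eef_rot: [1.667, 2.663, 0.0]
ft_force: [0.1, 0.4, -0.3]
grip_width: 0.0166
gripper_force: 58.5
```

```bash
python3 -c "
from h import *
go((.5305,.232,.118))
c=vision.camera('scene');p=readout.sense()['ee_pos'];print('flange exp',proj(c,[p[0],p[1],p[2]-.025]).round(1))
cv2.imwrite('pics/s5.png',cv2.resize(c['frame'][200:320,240:390],None,fx=5,fy=5,interpolation=2)[...,::-1])"
```

```text
t 6.6 p [0.531  0.2323 0.1675] z [ 1.e-04  0.e+00 -1.e+00] yaw 25.91 w 0.0166 F [ 0.1  0.4 -0.3]
shift [-0.0001 -0.001   0.0825] turn [ 0.0002  0.     -0.    ]
flange exp [[318.  267.4]]
```

View pics/s5.png

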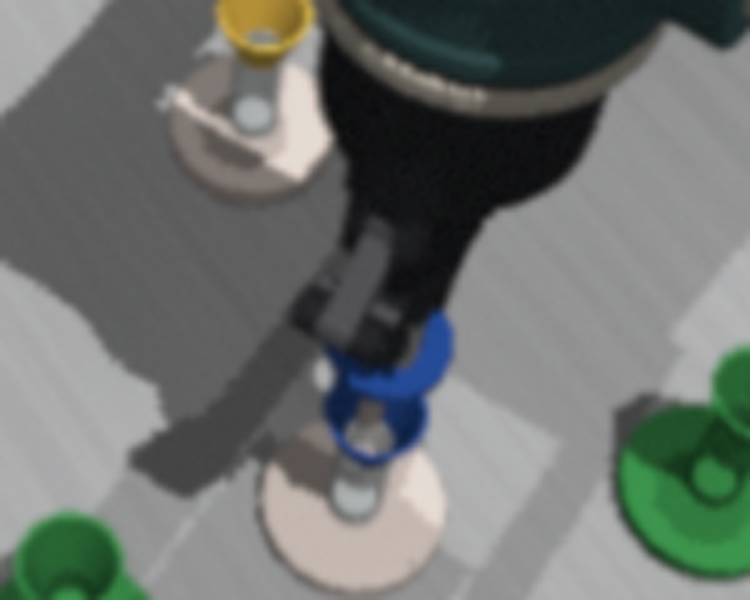

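The stick has entered the funnel (crop (370,410)), in line with the bore at (372,440). No side force. Keep going down gently.

step_arm(targets=[[-1,0,0,0.015,0,0,0],[-1,0,0,0.03,0,0,0],[-1,0,0,0.04,0,0,0],[-1,0,0,0.05,0,0,0],[-1,0,0,0.06,0,0,0],[-1,0,0,0.068,0,0,0],[-1,0,0,0.076,0,0,0],[-1,0,0,0.076,0,0,0]])

```text
time_s: 7.45
ee_pos: [0.5308, 0.2322, 0.1211]
eef_rot: [-1.667, -2.663, 0.0]
ft_force: [0.0, 0.8, -1.5]
grip_width: 0.0169
gripper_force: 58.5
```

step_arm(targets=[[-1,0,0,0.003,0,0,0],[-1,0,0,0.005,0,0,0],[-1,0,0,0.005,0,0,0]])

```text
time_s: 7.75
ee_pos: [0.5309, 0.2322, 0.1187]
eef_rot: [1.667, 2.663, 0.0]
ft_force: [-0.8, -0.0, 2.7]
grip_width: 0.0166
gripper_force: 58.6
```

step_arm(targets=[[-1,0,0,0.002,0,0,0],[-1,0,0,0.002,0,0,0],[-1,0,0,0.002,0,0,0]])

```text
time_s: 8.05
ee_pos: [0.531, 0.2323, 0.1178]
eef_rot: [1.667, 2.663, 0.0]
ft_force: [-2.0, -0.3, 4.2]
grip_width: 0.0165
gripper_force: 59.1
```

step_arm(targets=[[-1,0,0,0.002,0,0,0],[-1,0,0,0.002,0,0,0],[-1,0,0,0.002,0,0,0]])

```text
time_s: 8.35
ee_pos: [0.5311, 0.2323, 0.1177]
eef_rot: [1.667, 2.662, 0.001]
ft_force: [-7.0, -0.5, 15.4]
grip_width: 0.0168
gripper_force: 60.2
```

Contact at TCP z 0.1177, which matches the expected seat (0.1178). Release and lift.

step_arm(targets=[[-1,0,0,-0.002,0,0,0],[-0.5,0,0,-0.002,0,0,0],[-0.3,0,0,-0.002,0,0,0],[0,0,0,-0.002,0,0,0],[0.5,0,0,-0.002,0,0,0],[1,0,0,-0.002,0,0,0],[1,0,0,-0.002,0,0,0],[1,0,0,-0.002,0,0,0]])

```text
time_s: 9.15
ee_pos: [0.5309, 0.2323, 0.1175]
eef_rot: [1.667, 2.663, 0.0]
ft_force: [-0.5, 0.4, 0.3]
grip_width: 0.0851
gripper_force: 0.0
```

step_arm(targets=[[1,0,0,-0.03,0,0,0],[1,0,0,-0.08,0,0,0],[1,0,0,-0.15,0,0,0],[1,0,0,-0.22,0,0,0],[1,0,0,-0.25,0,0,0],[1,-0.08,-0.05,-0.25,0,0,0],[1,-0.16,-0.1,-0.25,0,0,0],[1,-0.22,-0.14,-0.25,0,0,0],[1,-0.22,-0.14,-0.25,0,0,0],[1,-0.22,-0.14,-0.25,0,0,0]])

```text
time_s: 10.15
ee_pos: [0.5129, 0.0757, 0.2674]
eef_rot: [1.67, 2.661, 0.0]
ft_force: [-0.8, -0.2, 0.5]
grip_width: 0.0855
gripper_force: 0.0
```

```bash
python3 -c "
from h import *
go((.5305,.232,.118))
o=[]
for n,(x,y) in (('scene',(315,270)),('top',(130,193))):
    c=vision.camera(n);k=c['frame'][y-40:y+40,x-40:x+40];o.append(cv2.resize(k,(400,400),interpolation=2))
    print(n,'htop seated',proj(c,[.5308,.2322,.146]).round(1),'flange',proj(c,[.5308,.2322,.093]).round(1))
    for i,q,ce in blobs(c['frame'])[2]: print(q.tolist(),ce.round(1))
    for i,q,ce in blobs(c['frame'],(18,120,80),(32,255,255))[2]: print('yellow',q.tolist(),ce.round(1))
cv2.imwrite('pics/s6.png',np.hstack(o)[...,::-1])"
```

```text
t 10.15 p [0.5129 0.0757 0.2674] z [ 1.e-04  1.e-04 -1.e+00] yaw 25.77 w 0.0855 F [-0.8 -0.2  0.5]
shift [0.2218 0.1396 0.249 ] turn [ 0.0002 -0.      0.    ]
scene htop seated [[318.4 266.4]] flange [[314.8 280.7]]
[50, 0, 92, 25, 1216] [85.8  8.1]
[302, 263, 25, 30, 505] [314.3 279.1]
yellow [173, 96, 18, 26, 261] [180.9 110.8]
yellow [284, 195, 18, 18, 220] [292.5 202.7]
top htop seated [[130.1 189.7]] flange [[137.5 191. ]]
yellow [355, 173, 21, 19, 291] [364.2 182. ]
```

View pics/s6.png

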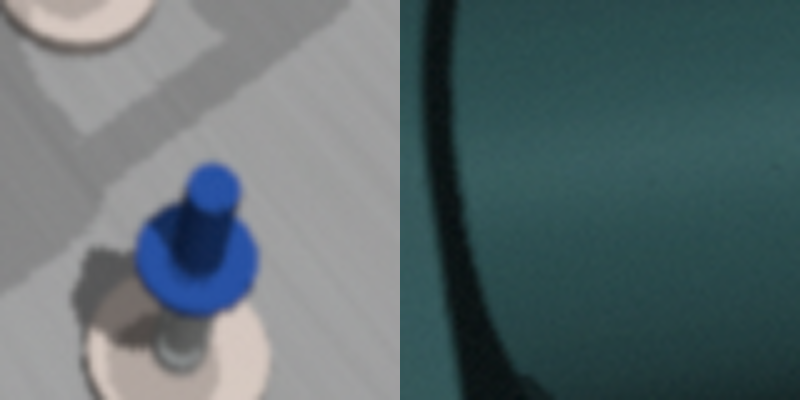

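The swab stands upright: its handle top is at (317.4,267.6) against an expected (318.4,266.4), and the flange at (314.4,281.6) covers the funnel rim. The top view is blocked by the arm. The yellow swab hasn't moved. Handing in.

```bash
python3 -c "
from workcell import order
print(order.hand_in())"
```

```text
the job is handed in; nothing more can be done
None
```

The blue swab is in the blue-funnel vial, upright and released with its flange on the rim, the yellow swab is still in the holder, and the job was handed in at about 10 s; the last check used the scene camera only, and no verdict came back.

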